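# Press the glued stone in the twin-nest shuttle press

### The arm

A 6-joint arm with a two-finger parallel gripper is mounted at the origin on the work surface; the furniture and walls round the work are solid. World frame = base frame: x ahead of the robot, y to its left, z up, the work surface at z = 0. Lengths are in m, angles in rad, forces in N, time in s.
With the tool pointing down it reaches from about 0.425 to 0.95 m from the base axis. Payload 3.5 kg.
Tool frame: the origin (TCP) lies between the finger pads; the fingertips stand 14 mm ahead of it and the grasp point (between the pads) lies 5 mm behind it; z points along the fingers, y is the line along which they close (so a half turn about z gives the same grasp; the last joint's range is limited). The gripper opens to 85 mm and grips with 20 to 120 N. Pads are 22 mm wide; open, the fingers measure 114 mm over their backs; the gripper's body (76 mm by 85 mm) begins 54 mm behind the grasp point. The pads swing forward as they close: fully open they stand 13 mm farther back than shut.
Start: joints at [1.006, 0.286, 1.577, -0, 1.279, -0.15], TCP at [0.272, 0.618, 0.245] pointing down, gripper open.
Joint ranges: [-2.77, 2.77], [-0.9, 2.22], [0.21, 2.48], [-1.53, 4.67], [0.24, 2.81], [-2.84, 2.84]. Speed limits (rad/s): [2.79, 2.79, 3.14, 3.14, 3.14, 3.14].

### API

Orientations are given as a unit quaternion [x, y, z, w].
In Python, from plant import * gives the robot as it stands.
- The arm moves only by the tool step_arm, never from a script. Its argument "commands" is a list of rows, each an object of numbers: "gripper": the gripper's target within -1 to 1 (shut at 1, half-way at 0, fully open at -1); "x", "y", "z": the shift along the tool's x, y, z in mm; "spin": the turn about the tool's z in degrees. A call has exactly 10 rows; each row shifts and turns the commanded pose from where the row before left it, along the tool's axes as they then stand; what a row does not reach is not made up. A row lasts 1/10 s, in which the tool goes at most 50 mm and 8.59 degrees, less where a joint would pass 70% of its speed; a pose out of reach is approached as far as the arm can. A call with a gripper value outside its range is refused whole. The fingers move at their own pace and stop on an object; "force" is the grip in N (left out, the last holds). Time passes only in rows, so rows that do not move let the fingers close, or fill a call up. It gives the time, the measured TCP pose, the force, the opening and the grip force at its end, in the units of the state.
- get_state(): the state, without advancing time (a new reading comes with each control period).
- read_camera(name): name is "scene" or "top" or "wrist"; returns a dict with "color" (400x640x3 uint8, red, green, blue), "z_map" (400x640 float32, m along the optical axis (not along the pixel's ray), 0 where there is no reading), "fx", "fy", "cx", "cy" (pixels), "distortion" ([k1, k2, p1, p2, k3] as OpenCV has them; the pictures are not rectified), "eye" and "attitude" of the camera in the world; the wrist camera has in their place "mount" (4x4, takes a point from camera to tool coordinates, whose origin is the TCP and whose axes are the flange's). Camera axes: x right, y up, looking along -z (the intrinsics and any distortion apply to the point x, -y, -z); pixel columns grow to the right and rows downward; lengths in m; the calibration is good to about 2 mm. A picture is of the moment at which its call begins: read the wrist's pose just before it.
- sign_off(): hands the job in; it is judged then, once.
The state is a dict: "time": time; "qpos": joint angles; "dq": joint speeds; "joint_efforts": joint torques, N m; "eef_pos": TCP position; "tcp_rot": TCP orientation; "contact_force": force on the tool from outside, world axes, zero at the start; "wrist_torque": the same for the moment, N m; "opening": opening from 0.0 (shut) to 1.0 (fully open); "finger_force": force on a finger pad.
Only numpy, scipy, OpenCV 4.12 (cv2) and the standard library are available. Lean on these libraries where they do the work, as an engineer would, in place of code of your own. Each camera call takes 0.05 s, during which the arm holds its last target. There are 200 camera calls.

### The job

One of the two plywood boards in the press's sliding carrier has a freshly glued stone slab on it: slide the carrier by its end handles, fully to its stop, so that this board comes under the press pad, then push the pedal right down to its stop and hold it there for two seconds. Let the pedal come up and slide the carrier fully to its other stop, so that the pressed piece stands out in the open. Never bring the press down on anything but the stone, do not touch the stone or shift it on its board, and do not knock the things lying round about.

Things in the scene. Friction and masses are not known exactly. Their poses are not given: they have to be found in the camera images.
- press: Grey bench press fixed to the table, 330 mm wide, 270 high. Origin: on the table straight below the pad; x to the rear (pillars at x = 118 mm), y along the carrier's guides (left seen from the pedal). Bed top 75 mm above the table. The crosshead, 46 mm wide, z 174 to 219 with the pedal up, reaches over the bed from the pillars to a draw rod at x = -96; keep the gripper's body off it.
- press_pad (a point): Middle of the underside of the sprung rubber-faced pad (50 x 44 mm) below the crosshead; 126 mm above the table with the pedal up, it goes down with the pedal (29 mm at the stop) and meets the stone after 22 mm, giving on its spring from there.
- press_tread (a point): Middle of the ribbed top of the pedal's tread (62 mm in x, 85 in y) at the front of the press, 175 mm before the pad, 74 mm above the table when up; it falls 47 mm to the stop. The hinge pin is 36 mm above the table, 30 mm behind the pad's middle.
- press_pedal (a joint): Pedal angle, rad: 0 up (a spring returns it), 0.23 down on its stop; needs about 6 to 12 N at the tread.
- carrier: Sliding aluminium carrier, 150 (x) by 200 (y) mm, with two nests side by side, captive in the guides; slides along the press's y. Origin: middle of its underside, 75 mm above the table; axes as the press's. Nest centres at y = +49 and -49 mm. It travels 49 mm either way from the middle of the bed to an end stop, where one nest is centred under the pad (within 3 mm).
- handle_left (a point): Top of the upright round handle (18 mm thick, 50 mm tall, black) on the tongue at the carrier's +y end, 155 mm from the carrier's middle and 131 mm above the table. Tongue: 6 mm thick, top 81 mm above the table.
- handle_right (a point): Top of the same handle at the carrier's -y end.
- board_loaded: Plywood backing board 115 x 85 x 9 mm lying loose in one of the nests: the one with the stone slab on it. Origin: middle of its underside.
- board_bare: The same board in the other nest, with nothing on it. Origin: middle of its underside.
- stone: Natural greenish grey stone slab 102 x 58 x 14 mm, lying on one of the boards, its length (own y axis) across the carrier. Origin: middle of its underside.
- glue: White glue bottle, 53 mm thick, 153 mm tall, standing behind the press to its left; a bystander. Origin: middle of its foot.
- scraper: Scraper with wooden handle, 195 x 42 x 16 mm, lying on the table front right of the press; a bystander. Origin: middle of its underside.
- hone: Whetstone 50 x 88 x 21 mm lying on the table right of the press; a bystander. Origin: middle of its underside.

How it is judged:
By the outcome, as a careful person would: the job done as asked, in the order asked, and still so for the second after the job is handed in, with the robot touching nothing.
It also fails if it takes over 58 s, if anything falls off the work surface, if the arm or the gripper's body presses on something with over 40 N, if the wrist force passes 120 N, or if a joint passes its speed limit or range.

## Working session

There is one attempt and no reset: what is moved stays moved. The work goes in short steps, Python scripts to look and compute and a tool call to move; the robot and the scene stay as the last step left them, time stands still between calls to the robot, and variables do not carry over. Pictures are saved under pics/ and viewed, at most 10 in all, crops included, and the job is handed in when it is done.

Besides the shell and the picture viewer there is one more tool, called after "Call:" in YAML: its name, and indented under it one key for each argument. step_arm: Moves the arm, as the interface text tells. Its arguments: {"type":"object","properties":{"commands":{"type":"array"},"force":{"type":"number"}},"required":["commands"]}

```bash
mkdir -p pics; cat > h.py <<'E'
from plant import *
import numpy as np, cv2
from scipy.spatial.transform import Rotation as R
def cam(n):
    s=get_state(); c=read_camera(n)
    if n=="wrist":
        T=np.eye(4);T[:3,:3]=R.from_quat(s["tcp_rot"]).as_matrix();T[:3,3]=s["eef_pos"];T=T@np.array(c["mount"])
    else:
        T=np.eye(4);a=np.array(c["attitude"]);T[:3,:3]=a if a.shape==(3,3) else R.from_quat(a).as_matrix();T[:3,3]=c["eye"]
    c["T"]=T;c["K"]=np.array([[c["fx"],0,c["cx"]],[0,c["fy"],c["cy"]],[0,0,1.]]);return c
def cloud(c):
    v,u=np.mgrid[0:400,0:640]
    p=cv2.undistortPoints(np.stack([u,v],-1).reshape(-1,1,2).astype(np.float64),c["K"],np.array(c["distortion"],float)).reshape(400,640,2)
    z=c["z_map"].astype(float)
    P=np.stack([p[...,0]*z,-p[...,1]*z,-z],-1)
    W=P@c["T"][:3,:3].T+c["T"][:3,3]; W[z==0]=np.nan
    return W
def save(c,f): cv2.imwrite("pics/"+f,cv2.cvtColor(c["color"],cv2.COLOR_RGB2BGR))
E
python3 - <<'E'
from h import *
s=get_state();print(s)
for n in("scene","top"):
    c=cam(n);save(c,n+"0.png");np.save(n+".npy",cloud(c));print(c["eye"],c["attitude"])
E
```

```text
{'time': 0.0, 'qpos': array([ 1.00601910e+00,  2.87199884e-01,  1.57818039e+00,  1.17682246e-05,
        1.27859409e+00, -1.49996880e-01]), 'dq': array([-0.00229807, -0.00062978,  0.00169996, -0.00119471, -0.0007427 ,
        0.00047553]), 'joint_efforts': array([-1.13840673e-03, -4.05950654e+01, -2.92640555e+01, -1.71813504e-04,
        5.63426118e-03, -9.94158228e-06]), 'eef_pos': array([0.27164832, 0.61724413, 0.24392249]), 'tcp_rot': array([ 2.05908220e-01,  9.78570583e-01, -1.11363741e-03, -4.21869991e-04]), 'contact_force': array([-0.07279356,  0.4605307 , -0.05283168]), 'wrist_torque': array([-0.0298821 ,  0.0250009 ,  0.06806001]), 'finger_force': 0.0, 'opening': 1.0000049394538872}
[0.38179345 0.53298508 0.83132144] [-0.0510674   0.35267253  0.9214746  -0.15459228]
[ 0.33330065 -0.09615667  1.27135096] [-0.06651088  0.07331648  0.70638222 -0.70087457]
```

View pics/scene0.png

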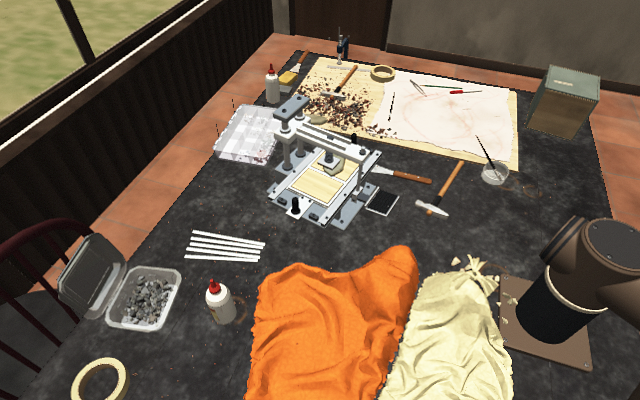

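View pics/top0.png

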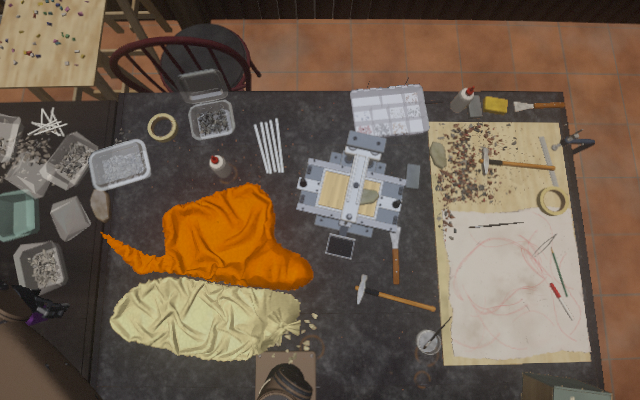

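Top view: the press is at about (350,190), with the rear pillars at (365,145), the tread probably the dark pad at (340,245), the scraper at (395,255) and the hone at (412,176). I'll enlarge this and measure.

```bash
python3 - <<'E'
from h import *
im=cv2.imread("pics/top0.png")[120:265,285:430]
cv2.imwrite("pics/top0c.png",cv2.resize(im,(580,580),interpolation=cv2.INTER_CUBIC))
W=np.load("top.npy")
for u,v in[(340,245),(325,240),(350,250),(303,183),(395,210),(400,205),(375,198),(335,188),(412,176),(365,145),(352,185),(348,212),(395,265),(220,165)]:print(u,v,W[v,u].round(3))
E
```

```text
340 245 [ 0.429 -0.178  0.074]
325 240 [ 0.453 -0.133 -0.003]
350 250 [ 0.413 -0.21   0.074]
303 183 [ 0.624 -0.061  0.114]
395 210 [ 0.541 -0.36   0.078]
400 205 [ 0.557 -0.377  0.078]
375 198 [ 0.577 -0.292  0.099]
335 188 [ 0.613 -0.165  0.091]
412 176 [ 0.673 -0.44   0.013]
365 145 [ 0.696 -0.242  0.267]
352 185 [ 0.594 -0.208  0.206]
348 212 [ 0.514 -0.194  0.206]
395 265 [ 0.366 -0.365  0.014]
220 165 [0.69  0.21  0.103]
```

View pics/top0c.png

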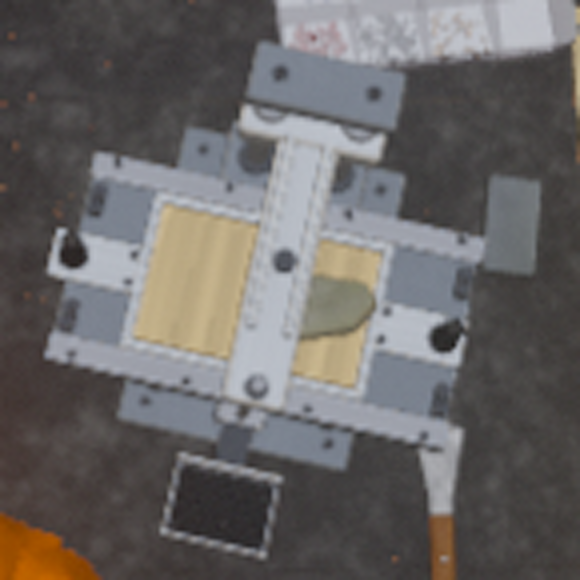

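The enlarged crop shows the carrier near mid-travel, with handles at (73,250) and (447,335). The tread is at (222,505). The stone lies towards the right nest, partly under the crosshead, at about (335,305). Next I'll fit the press frame.

```bash
python3 - <<'E'
from h import *
for n in("top","scene"):
    W=np.load(n+".npy"); im=cv2.imread(f"pics/{n}0.png").astype(int)
    X,Y,Z=W[...,0],W[...,1],W[...,2]; dark=im.max(2)<70
    roi=(X>.35)&(X<.8)&(Y>-.5)&(Y<0.05)
    hl=[]
    for nm,cx,cy in(("L",.624,-.061),("R",.55,-.36)):
        m=roi&(Z>.115)&(Z<.14)&(np.hypot(X-cx,Y-cy)<.05); P=W[m]; print(n,nm,m.sum(),P.mean(0).round(4) if len(P) else 0, P.max(0).round(3) if len(P) else 0); hl.append(P.mean(0))
    # tread
    m=roi&(abs(Z-.074)<.006)&(np.hypot(X-.429,Y+.18)<.075)
    P=W[m][:,:2].astype(np.float32); print("tread",m.sum(),cv2.minAreaRect(P*1000))
    m=roi&(Z>.198)&(Z<.215); P=W[m][:,:2].astype(np.float32); print("cross",m.sum(),cv2.minAreaRect(P*1000))
    m=roi&(Z>.25)&(Z<.28); P=W[m][:,:2].astype(np.float32); print("head",m.sum(),np.nanmean(W[m],0),cv2.minAreaRect(P*1000))
    b,g,r=im[...,0],im[...,1],im[...,2]
    m=roi&(Z>.092)&(Z<.12)&(abs(r-g)<25)&(r<170)&(g-b>8)&(g>=r-6); P=W[m][:,:2].astype(np.float32);print("stone",m.sum(),cv2.minAreaRect(P*1000) if len(P) else 0, np.median(W[m],0))
E
```

```text
top L 26 [ 0.6309 -0.0582  0.1275] [ 0.641 -0.052  0.134]
top R 30 [ 0.5589 -0.3586  0.1272] [ 0.567 -0.351  0.133]
tread 524 ((448.6610107421875, -182.06753540039062), (84.19231414794922, 109.63734436035156), 76.23175048828125)
cross 1052 ((596.9639892578125, -216.825927734375), (109.71055603027344, 220.9075927734375), 76.03047180175781)
head 597 [ 0.70508006 -0.24426011  0.26798667] ((707.0665893554688, -244.80380249023438), (110.64472961425781, 44.58481216430664), 76.613037109375)
stone 199 ((569.3861083984375, -271.09283447265625), (51.88568878173828, 70.19000244140625), 75.20333099365234) [ 0.58256827 -0.26957485  0.10184761]
scene L 47 [ 0.6286 -0.0541  0.1245] [ 0.637 -0.048  0.132]
scene R 34 [ 0.5572 -0.3546  0.1235] [ 0.566 -0.349  0.132]
tread 558 ((447.2315673828125, -181.31320190429688), (86.8883056640625, 112.08175659179688), 76.25186157226562)
cross 1257 ((608.537353515625, -218.48760986328125), (110.83028411865234, 250.4559326171875), 75.68307495117188)
head 590 [ 0.70366355 -0.23420528  0.26559736] ((704.9404296875, -242.57278442382812), (110.90211486816406, 48.68161392211914), 75.56865692138672)
stone 40 ((607.1904907226562, -243.2854461669922), (216.72116088867188, 98.72888946533203), 44.118343353271484) [ 0.58669108 -0.21891515  0.10002294]
```

Call:
step_arm:
  commands:
    - {"spin":8,"z":-8,"gripper":1}
    - {"spin":8,"z":-8,"gripper":1}
    - {"spin":8,"z":-8,"gripper":1}
    - {"spin":8,"z":-8,"gripper":1}
    - {"spin":8,"z":-8,"gripper":1}
    - {"spin":8,"z":-8,"gripper":1}
    - {"spin":8,"z":-8,"gripper":1}
    - {"spin":8,"z":-8,"gripper":1}
    - {"spin":8,"z":-8,"gripper":1}
    - {"spin":7.8,"z":-8,"gripper":1}
  force: 60

```text
invalid input
```

Call:
step_arm:
  commands:
    - {"x":-37,"y":33,"gripper":1}
    - {"x":-37,"y":33,"gripper":1}
    - {"x":-37,"y":33,"gripper":1}
    - {"x":-37,"y":33,"gripper":1}
    - {"x":-37,"y":33,"gripper":1}
    - {"x":-37,"y":33,"gripper":1}
    - {"x":-37,"y":33,"gripper":1}
    - {"x":-37,"y":33,"gripper":1}
    - {"x":-37,"y":33,"gripper":1}
    - {"x":-37,"y":33,"gripper":1}

```text
invalid input
```

Call:
step_arm:
  commands:
    - {"x":-25,"y":8,"gripper":1}
    - {"x":-25,"y":8,"gripper":1}
    - {"x":-25,"y":8,"gripper":1}
    - {"x":-25,"y":8,"gripper":1}
    - {"x":-25,"y":8,"gripper":1}
    - {"x":-25,"y":8,"gripper":1}
    - {"x":-25,"y":8,"gripper":1}
    - {"x":-25,"y":8,"gripper":1}
    - {"gripper":1}
    - {"gripper":1}

```text
invalid input
```

```bash
python3 - <<'E'
from h import *
s=get_state();print(s["time"],s["eef_pos"],s["qpos"],R.from_quat(s["tcp_rot"]).as_matrix().round(3).tolist())
c=cam("wrist");save(c,"w1.png");W=cloud(c);np.save("w1.npy",W);print(np.array(c["mount"]).round(3).tolist(),np.nanmean(np.isfinite(W)))
E
```

```text
0.1 [0.27168173 0.61728889 0.24405222] [ 1.00601236e+00  2.87113946e-01  1.57804660e+00  1.27754780e-05
  1.27859846e+00 -1.50028845e-01] [[-0.915, 0.403, -0.001], [0.403, 0.915, -0.002], [0.0, -0.002, -1.0]]
[[0.001, 0.957, 0.289, 0.075], [1.0, -0.001, -0.0, -0.001], [-0.0, 0.289, -0.957, -0.129], [0.0, 0.0, 0.0, 1.0]] 0.99603515625
```

View pics/w1.png

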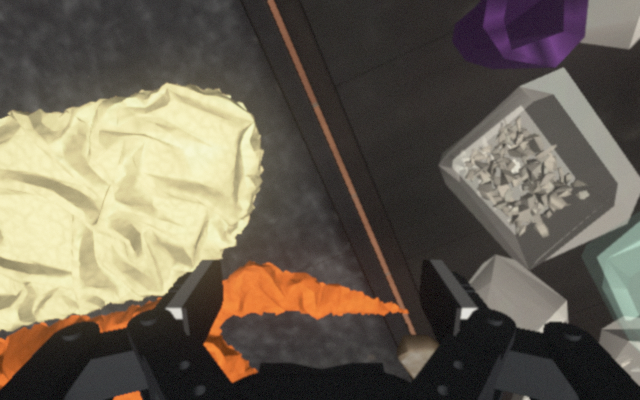

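The rows were refused and nothing moved, so this picture only shows the start pose. All the fields are probably required in each row.

Call:
step_arm:
  commands:
    - {"x":0,"y":0,"z":-8,"spin":8,"gripper":1}
    - {"x":0,"y":0,"z":-8,"spin":8,"gripper":1}
    - {"x":0,"y":0,"z":-8,"spin":8,"gripper":1}
    - {"x":0,"y":0,"z":-8,"spin":8,"gripper":1}
    - {"x":0,"y":0,"z":-8,"spin":8,"gripper":1}
    - {"x":0,"y":0,"z":-8,"spin":8,"gripper":1}
    - {"x":0,"y":0,"z":-8,"spin":8,"gripper":1}
    - {"x":0,"y":0,"z":-8,"spin":8,"gripper":1}
    - {"x":0,"y":0,"z":-8,"spin":8,"gripper":1}
    - {"x":0,"y":0,"z":-8,"spin":7.8,"gripper":1}
  force: 60

```text
time: 1.15
eef_pos: [0.2719, 0.6176, 0.325]
tcp_rot: [0.787, 0.616, -0.001, 0.0]
contact_force: [-0.0, -0.4, -0.3]
opening: 0.003
finger_force: 0.0
```

Call:
step_arm:
  commands:
    - {"x":-37,"y":33,"z":0,"spin":0,"gripper":1}
    - {"x":-37,"y":33,"z":0,"spin":0,"gripper":1}
    - {"x":-37,"y":33,"z":0,"spin":0,"gripper":1}
    - {"x":-37,"y":33,"z":0,"spin":0,"gripper":1}
    - {"x":-37,"y":33,"z":0,"spin":0,"gripper":1}
    - {"x":-37,"y":33,"z":0,"spin":0,"gripper":1}
    - {"x":-37,"y":33,"z":0,"spin":0,"gripper":1}
    - {"x":-37,"y":33,"z":0,"spin":0,"gripper":1}
    - {"x":-37,"y":33,"z":0,"spin":0,"gripper":1}
    - {"x":-37,"y":33,"z":0,"spin":0,"gripper":1}

```text
time: 2.15
eef_pos: [0.5064, 0.1788, 0.3252]
tcp_rot: [0.786, 0.619, 0.0, -0.0]
contact_force: [1.0, 0.7, 0.4]
opening: -0.003
finger_force: 0.0
```

Call:
step_arm:
  commands:
    - {"x":-40,"y":16,"z":0,"spin":0,"gripper":1}
    - {"x":-40,"y":16,"z":0,"spin":0,"gripper":1}
    - {"x":-40,"y":16,"z":0,"spin":0,"gripper":1}
    - {"x":-40,"y":16,"z":0,"spin":0,"gripper":1}
    - {"x":-40,"y":16,"z":0,"spin":0,"gripper":1}
    - {"x":-40,"y":16,"z":0,"spin":0,"gripper":1}
    - {"x":-40,"y":16,"z":0,"spin":0,"gripper":1}
    - {"x":-40,"y":16,"z":0,"spin":0,"gripper":1}
    - {"x":-40,"y":16,"z":0,"spin":0,"gripper":1}
    - {"x":-40,"y":16,"z":0,"spin":0,"gripper":1}

```text
time: 3.15
eef_pos: [0.5675, -0.2474, 0.3249]
tcp_rot: [0.786, 0.619, -0.0, -0.0]
contact_force: [0.7, -0.6, 0.7]
opening: 0.004
finger_force: 0.0
```

Call:
step_arm:
  commands:
    - {"x":-40,"y":2,"z":0,"spin":0,"gripper":1}
    - {"x":-40,"y":2,"z":0,"spin":0,"gripper":1}
    - {"x":-40,"y":2,"z":0,"spin":0,"gripper":1}
    - {"x":-40,"y":2,"z":0,"spin":0,"gripper":1}
    - {"x":0,"y":0,"z":0,"spin":0,"gripper":1}
    - {"x":0,"y":0,"z":0,"spin":0,"gripper":1}
    - {"x":0,"y":0,"z":0,"spin":0,"gripper":1}
    - {"x":0,"y":0,"z":0,"spin":0,"gripper":1}
    - {"x":0,"y":0,"z":0,"spin":0,"gripper":1}
    - {"x":0,"y":0,"z":0,"spin":0,"gripper":1}

```text
time: 4.15
eef_pos: [0.5383, -0.4022, 0.3256]
tcp_rot: [0.785, 0.619, 0.0, 0.0]
contact_force: [-0.8, -0.7, -0.2]
opening: 0.001
finger_force: 0.0
```

```bash
python3 - <<'E'
from h import *
s=get_state();print(s["time"],s["eef_pos"],s["qpos"])
c=cam("wrist");save(c,"w2.png");np.save("w2.npy",cloud(c))
E
```

```text
4.15 [ 0.53834524 -0.40220115  0.32561569] [-7.92378823e-01  2.32742286e-01  1.49608506e+00  3.71347987e-05
  1.41243465e+00 -5.56902632e-01]
```

View pics/w2.png

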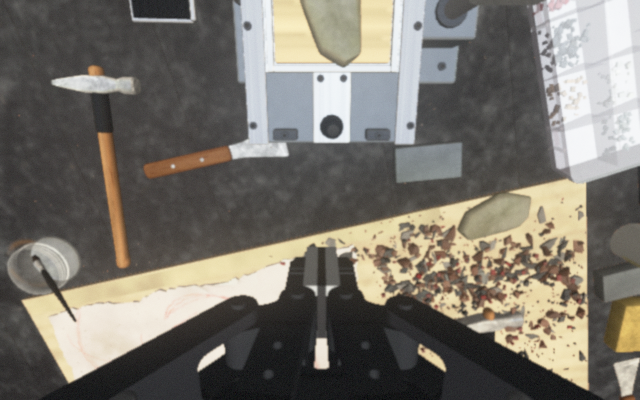

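The wrist view looks along +press y. The right handle is at (332,127), the stone is on the right board at (332,30), the scraper at (215,158) and the hone at (430,162). Now I'll measure the handle.

```bash
python3 - <<'E'
from h import *
W=np.load("w2.npy");im=cv2.imread("pics/w2.png")
pad=np.array([.592,-.217]);a=np.deg2rad(-13.6);X=np.array([np.cos(a),np.sin(a)]);Y=np.array([-X[1],X[0]])
def pf(P): d=P[...,:2]-pad; return np.stack([d@X,d@Y,P[...,2]],-1)
V=pf(W)
m=(V[...,2]>.118)&(V[...,2]<.14)&(abs(V[...,0])<.03)&(abs(V[...,1]+.15)<.04)
print("handleR",m.sum(),V[m].mean(0).round(4),V[m].min(0).round(3),V[m].max(0).round(3), W[m].mean(0))
for u,v in[(330,62),(332,25),(270,65),(395,66),(238,150),(410,150),(430,160),(260,150),(150,5),(190,18)]:print(u,v,V[v,u].round(4))
s=get_state();print(pf(s["eef_pos"]))
t=R.from_quat(s["tcp_rot"]).as_matrix()[:,0];print(np.degrees(np.arctan2(t[1],t[0])))
E
```

```text
handleR 276 [ 0.0013 -0.1467  0.1294] [-0.007 -0.156  0.119] [ 0.01  -0.139  0.133] [ 0.55873252 -0.35991088  0.12939974]
330 62 [-0.001  -0.0836  0.0915]
332 25 [ 0.0002 -0.0525  0.1036]
270 65 [-0.0618 -0.0862  0.0874]
395 66 [ 0.0648 -0.0869  0.0887]
238 150 [-0.1199 -0.184   0.0073]
410 150 [ 0.1044 -0.1814  0.021 ]
430 160 [ 0.1317 -0.1945  0.02  ]
260 150 [-0.0906 -0.1838  0.0083]
150 5 [-0.1828 -0.0285  0.0722]
190 18 [-0.145  -0.0395  0.0683]
[-0.00862476 -0.19281737  0.32560771]
76.49413757718985
```

Call:
step_arm:
  commands:
    - {"x":0,"y":2,"z":22,"spin":0,"gripper":1}
    - {"x":0,"y":2,"z":22,"spin":0,"gripper":1}
    - {"x":0,"y":2,"z":22,"spin":0,"gripper":1}
    - {"x":0,"y":2,"z":22,"spin":0,"gripper":1}
    - {"x":0,"y":1,"z":22,"spin":0,"gripper":1}
    - {"x":0,"y":1,"z":22,"spin":0,"gripper":1}
    - {"x":0,"y":0,"z":22,"spin":0,"gripper":1}
    - {"x":0,"y":0,"z":22,"spin":0,"gripper":1}
    - {"x":0,"y":0,"z":22,"spin":0,"gripper":1}
    - {"x":0,"y":0,"z":19,"spin":0,"gripper":1}

```text
time: 5.2
eef_pos: [0.5476, -0.405, 0.1071]
tcp_rot: [0.786, 0.619, -0.0, -0.0]
contact_force: [0.8, 0.1, -0.5]
opening: -0.0
finger_force: 0.0
```

Call:
step_arm:
  commands:
    - {"x":4,"y":0,"z":0,"spin":0,"gripper":1}
    - {"x":6,"y":0,"z":0,"spin":0,"gripper":1}
    - {"x":4,"y":0,"z":0,"spin":0,"gripper":1}
    - {"x":3,"y":0,"z":0,"spin":0,"gripper":1}
    - {"x":2,"y":0,"z":0,"spin":0,"gripper":1}
    - {"x":2,"y":0,"z":0,"spin":0,"gripper":1}
    - {"x":2,"y":0,"z":0,"spin":0,"gripper":1}
    - {"x":2,"y":0,"z":0,"spin":0,"gripper":1}
    - {"x":2,"y":0,"z":0,"spin":0,"gripper":1}
    - {"x":2,"y":0,"z":0,"spin":0,"gripper":1}

```text
time: 6.2
eef_pos: [0.5543, -0.3782, 0.1084]
tcp_rot: [0.786, 0.619, -0.001, 0.001]
contact_force: [-1.1, -3.2, -1.3]
opening: 0.0
finger_force: 1.8
```

Call:
step_arm:
  commands:
    - {"x":2,"y":0,"z":0,"spin":0,"gripper":1}
    - {"x":2,"y":0,"z":0,"spin":0,"gripper":1}
    - {"x":3,"y":0,"z":0,"spin":0,"gripper":1}
    - {"x":3,"y":0,"z":0,"spin":0,"gripper":1}
    - {"x":3,"y":0,"z":0,"spin":0,"gripper":1}
    - {"x":3,"y":0,"z":0,"spin":0,"gripper":1}
    - {"x":3,"y":0,"z":0,"spin":0,"gripper":1}
    - {"x":3,"y":0,"z":0,"spin":0,"gripper":1}
    - {"x":2,"y":0,"z":0,"spin":0,"gripper":1}
    - {"x":2,"y":0,"z":0,"spin":0,"gripper":1}

```text
time: 7.2
eef_pos: [0.5606, -0.3518, 0.1083]
tcp_rot: [0.786, 0.619, -0.0, -0.0]
contact_force: [-0.8, -3.8, -0.5]
opening: 0.002
finger_force: 1.8
```

Call:
step_arm:
  commands:
    - {"x":2,"y":0,"z":0,"spin":0,"gripper":1}
    - {"x":2,"y":0,"z":0,"spin":0,"gripper":1}
    - {"x":2,"y":0,"z":0,"spin":0,"gripper":1}
    - {"x":2,"y":0,"z":0,"spin":0,"gripper":1}
    - {"x":1,"y":0,"z":0,"spin":0,"gripper":1}
    - {"x":1,"y":0,"z":0,"spin":0,"gripper":1}
    - {"x":1,"y":0,"z":0,"spin":0,"gripper":1}
    - {"x":1,"y":0,"z":0,"spin":0,"gripper":1}
    - {"x":1,"y":0,"z":0,"spin":0,"gripper":1}
    - {"x":1,"y":0,"z":0,"spin":0,"gripper":1}

```text
time: 8.2
eef_pos: [0.5635, -0.3396, 0.1084]
tcp_rot: [0.785, 0.619, -0.001, 0.001]
contact_force: [-2.9, -8.6, -2.2]
opening: 0.001
finger_force: 4.6
```

Call:
step_arm:
  commands:
    - {"x":1,"y":0,"z":0,"spin":0,"gripper":1}
    - {"x":1,"y":0,"z":0,"spin":0,"gripper":1}
    - {"x":1,"y":0,"z":0,"spin":0,"gripper":1}
    - {"x":1,"y":0,"z":0,"spin":0,"gripper":1}
    - {"x":1,"y":0,"z":0,"spin":0,"gripper":1}
    - {"x":0,"y":0,"z":0,"spin":0,"gripper":1}
    - {"x":0,"y":0,"z":0,"spin":0,"gripper":1}
    - {"x":0,"y":0,"z":0,"spin":0,"gripper":1}
    - {"x":0,"y":0,"z":0,"spin":0,"gripper":1}
    - {"x":0,"y":0,"z":0,"spin":0,"gripper":1}

```text
time: 9.2
eef_pos: [0.5636, -0.3395, 0.1093]
tcp_rot: [0.785, 0.619, -0.004, 0.004]
contact_force: [-6.4, -17.4, -2.9]
opening: -0.001
finger_force: 9.1
```

Call:
step_arm:
  commands:
    - {"x":-8,"y":0,"z":0,"spin":0,"gripper":1}
    - {"x":-22,"y":0,"z":0,"spin":0,"gripper":1}
    - {"x":0,"y":0,"z":-18,"spin":0,"gripper":1}
    - {"x":0,"y":0,"z":-18,"spin":0,"gripper":1}
    - {"x":0,"y":0,"z":-19,"spin":0,"gripper":1}
    - {"x":0,"y":-36,"z":0,"spin":0,"gripper":1}
    - {"x":0,"y":-36,"z":0,"spin":0,"gripper":1}
    - {"x":0,"y":-36,"z":0,"spin":0,"gripper":1}
    - {"x":0,"y":-36,"z":0,"spin":0,"gripper":1}
    - {"x":0,"y":-36,"z":0,"spin":0,"gripper":1}

```text
time: 10.2
eef_pos: [0.3827, -0.3198, 0.1652]
tcp_rot: [0.785, 0.619, 0.0, 0.001]
contact_force: [-0.1, -1.1, 0.4]
opening: 0.002
finger_force: 0.0
```

Call:
step_arm:
  commands:
    - {"x":30,"y":0,"z":0,"spin":0,"gripper":1}
    - {"x":30,"y":0,"z":0,"spin":0,"gripper":1}
    - {"x":30,"y":0,"z":0,"spin":0,"gripper":1}
    - {"x":30,"y":0,"z":0,"spin":0,"gripper":1}
    - {"x":31,"y":0,"z":0,"spin":0,"gripper":1}
    - {"x":0,"y":0,"z":13,"spin":0,"gripper":1}
    - {"x":0,"y":0,"z":13,"spin":0,"gripper":1}
    - {"x":0,"y":0,"z":13,"spin":0,"gripper":1}
    - {"x":0,"y":0,"z":13,"spin":0,"gripper":1}
    - {"x":0,"y":0,"z":10,"spin":0,"gripper":1}

```text
time: 11.2
eef_pos: [0.4177, -0.1739, 0.0996]
tcp_rot: [0.786, 0.618, -0.0, -0.001]
contact_force: [-0.4, -0.3, -0.4]
opening: 0.001
finger_force: 0.0
```

```bash
python3 - <<'E'
from h import *
s=get_state();print(s["time"],s["eef_pos"])
c=cam("scene");W=cloud(c);w=cam("wrist");save(w,"w3.png")
im=c["color"][100:260,220:460];cv2.imwrite("pics/s3.png",cv2.resize(cv2.cvtColor(im,cv2.COLOR_RGB2BGR),(780,520),interpolation=cv2.INTER_CUBIC))
E
```

```text
11.2 [ 0.41774728 -0.17394725  0.09960883]
```

View pics/s3.png

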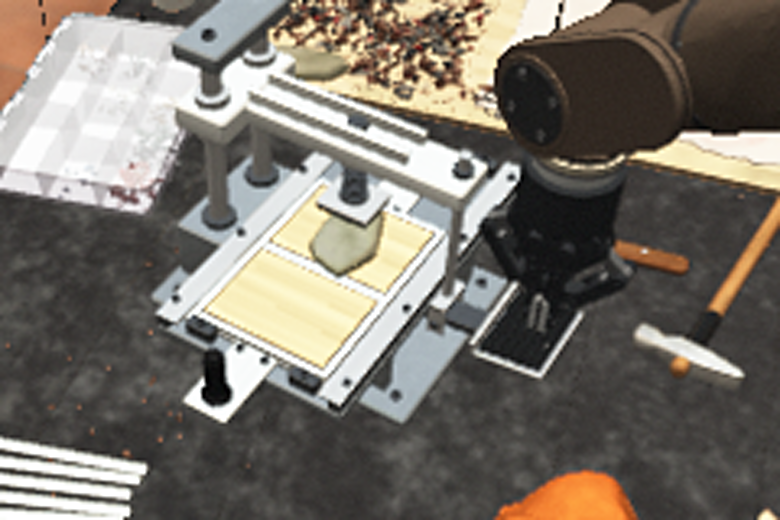

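View pics/w3.png

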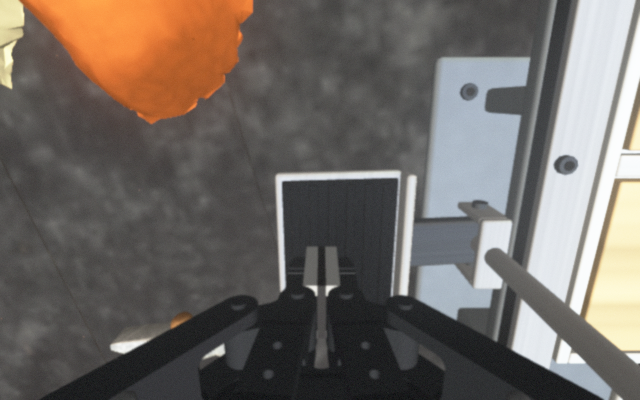

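The scene crop shows the stone under the pad at (350,225). The wrist view shows the closed fingertips over the tread at (335,250). I'll press now.

Call:
step_arm:
  commands:
    - {"x":0,"y":0,"z":4,"spin":0,"gripper":1}
    - {"x":0,"y":0,"z":4,"spin":0,"gripper":1}
    - {"x":0,"y":0,"z":4,"spin":0,"gripper":1}
    - {"x":0,"y":0,"z":4,"spin":0,"gripper":1}
    - {"x":0,"y":0,"z":5,"spin":0,"gripper":1}
    - {"x":0,"y":0,"z":5,"spin":0,"gripper":1}
    - {"x":0,"y":-1,"z":5,"spin":0,"gripper":1}
    - {"x":0,"y":0,"z":5,"spin":0,"gripper":1}
    - {"x":0,"y":-1,"z":4,"spin":0,"gripper":1}
    - {"x":0,"y":0,"z":3,"spin":0,"gripper":1}

```text
time: 12.3
eef_pos: [0.4171, -0.1735, 0.0584]
tcp_rot: [0.786, 0.619, 0.0, 0.001]
contact_force: [-0.5, 0.3, 5.4]
opening: -0.0
finger_force: 2.7
```

Call:
step_arm:
  commands:
    - {"x":0,"y":0,"z":2,"spin":0,"gripper":1}
    - {"x":0,"y":0,"z":2,"spin":0,"gripper":1}
    - {"x":0,"y":-1,"z":2,"spin":0,"gripper":1}
    - {"x":0,"y":0,"z":2,"spin":0,"gripper":1}
    - {"x":0,"y":0,"z":2,"spin":0,"gripper":1}
    - {"x":0,"y":0,"z":2,"spin":0,"gripper":1}
    - {"x":0,"y":0,"z":2,"spin":0,"gripper":1}
    - {"x":0,"y":0,"z":2,"spin":0,"gripper":1}
    - {"x":0,"y":0,"z":1,"spin":0,"gripper":1}
    - {"x":0,"y":0,"z":0,"spin":0,"gripper":1}

```text
time: 13.3
eef_pos: [0.417, -0.1735, 0.0424]
tcp_rot: [0.786, 0.618, 0.001, 0.001]
contact_force: [-0.2, 2.6, 9.6]
opening: 0.004
finger_force: 4.9
```

Call:
step_arm:
  commands:
    - {"x":0,"y":0,"z":1,"spin":0,"gripper":1}
    - {"x":0,"y":0,"z":1,"spin":0,"gripper":1}
    - {"x":0,"y":0,"z":1,"spin":0,"gripper":1}
    - {"x":0,"y":0,"z":1,"spin":0,"gripper":1}
    - {"x":0,"y":0,"z":1,"spin":0,"gripper":1}
    - {"x":0,"y":0,"z":1,"spin":0,"gripper":1}
    - {"x":0,"y":0,"z":1,"spin":0,"gripper":1}
    - {"x":0,"y":0,"z":0,"spin":0,"gripper":1}
    - {"x":0,"y":0,"z":0,"spin":0,"gripper":1}
    - {"x":0,"y":0,"z":0,"spin":0,"gripper":1}

```text
time: 14.3
eef_pos: [0.4175, -0.1737, 0.0381]
tcp_rot: [0.786, 0.619, 0.001, 0.001]
contact_force: [-7.2, 5.7, 28.3]
opening: -0.003
finger_force: 14.8
```

Call:
step_arm:
  commands:
    - {"x":0,"y":0,"z":1,"spin":0,"gripper":1}
    - {"x":0,"y":0,"z":0,"spin":0,"gripper":1}
    - {"x":0,"y":0,"z":0,"spin":0,"gripper":1}
    - {"x":0,"y":0,"z":0,"spin":0,"gripper":1}
    - {"x":0,"y":0,"z":0,"spin":0,"gripper":1}
    - {"x":0,"y":0,"z":0,"spin":0,"gripper":1}
    - {"x":0,"y":0,"z":0,"spin":0,"gripper":1}
    - {"x":0,"y":0,"z":0,"spin":0,"gripper":1}
    - {"x":0,"y":0,"z":0,"spin":0,"gripper":1}
    - {"x":0,"y":0,"z":0,"spin":0,"gripper":1}

```text
time: 15.3
eef_pos: [0.4176, -0.1737, 0.0379]
tcp_rot: [0.786, 0.619, 0.001, 0.0]
contact_force: [-9.7, 7.9, 34.1]
opening: -0.001
finger_force: 17.8
```

Call:
step_arm:
  commands:
    - {"x":0,"y":0,"z":0,"spin":0,"gripper":1}
    - {"x":0,"y":0,"z":0,"spin":0,"gripper":1}
    - {"x":0,"y":0,"z":0,"spin":0,"gripper":1}
    - {"x":0,"y":0,"z":0,"spin":0,"gripper":1}
    - {"x":0,"y":0,"z":0,"spin":0,"gripper":1}
    - {"x":0,"y":0,"z":0,"spin":0,"gripper":1}
    - {"x":0,"y":0,"z":0,"spin":0,"gripper":1}
    - {"x":0,"y":0,"z":0,"spin":0,"gripper":1}
    - {"x":0,"y":0,"z":0,"spin":0,"gripper":1}
    - {"x":0,"y":0,"z":0,"spin":0,"gripper":1}

```text
time: 16.3
eef_pos: [0.4176, -0.1737, 0.0379]
tcp_rot: [0.786, 0.619, 0.001, 0.0]
contact_force: [-10.0, 8.5, 33.7]
opening: 0.002
finger_force: 17.8
```

Call:
step_arm:
  commands:
    - {"x":0,"y":0,"z":0,"spin":0,"gripper":1}
    - {"x":0,"y":0,"z":0,"spin":0,"gripper":1}
    - {"x":0,"y":0,"z":0,"spin":0,"gripper":1}
    - {"x":0,"y":0,"z":0,"spin":0,"gripper":1}
    - {"x":0,"y":0,"z":0,"spin":0,"gripper":1}
    - {"x":0,"y":0,"z":0,"spin":0,"gripper":1}
    - {"x":0,"y":0,"z":0,"spin":0,"gripper":1}
    - {"x":0,"y":0,"z":0,"spin":0,"gripper":1}
    - {"x":0,"y":0,"z":0,"spin":0,"gripper":1}
    - {"x":0,"y":0,"z":0,"spin":0,"gripper":1}

```text
time: 17.3
eef_pos: [0.4176, -0.1737, 0.0379]
tcp_rot: [0.786, 0.619, 0.001, 0.0]
contact_force: [-9.2, 6.5, 35.3]
opening: -0.0
finger_force: 17.8
```

```bash
python3 - <<'E'
from h import *
pad=np.array([.592,-.217]);a=np.deg2rad(-13.6);X=np.array([np.cos(a),np.sin(a)]);Y=np.array([-X[1],X[0]])
for n in("top","scene"):
    W=cloud(cam(n));d=W[...,:2]-pad;x,y,z=d@X,d@Y,W[...,2]
    for nm,m in(("tread",(abs(x+.175)<.03)&(abs(y)<.04)&(z<.08)&(z>.01)),("cross",(abs(x)<.07)&(abs(y)<.02)&(z>.15)&(z<.23)),("handleL",(abs(x)<.02)&(y>.15)&(y<.25)&(z>.118)&(z<.14))):
        print(n,nm,m.sum(),np.median(z[m]).round(4),x[m].mean().round(4),y[m].mean().round(4))
E
```

```text
top tread 0 nan nan nan
top cross 599 0.1772 -0.0014 0.0002
top handleL 25 0.1274 0.001 0.2037
scene tread 529 0.0262 -0.1766 0.0118
scene cross 643 0.1801 -0.0013 0.0022
scene handleL 43 0.1261 -0.0031 0.2069
  return _methods._mean(a, axis=axis, dtype=dtype,
  ret = ret.dtype.type(ret / rcount)
<stdin>:6: RuntimeWarning: Mean of empty slice.
```

Call:
step_arm:
  commands:
    - {"x":0,"y":0,"z":-4,"spin":0,"gripper":1}
    - {"x":0,"y":0,"z":-4,"spin":0,"gripper":1}
    - {"x":0,"y":0,"z":-4,"spin":0,"gripper":1}
    - {"x":0,"y":0,"z":-5,"spin":0,"gripper":1}
    - {"x":0,"y":1,"z":-5,"spin":0,"gripper":1}
    - {"x":0,"y":0,"z":-6,"spin":0,"gripper":1}
    - {"x":0,"y":1,"z":-6,"spin":0,"gripper":1}
    - {"x":0,"y":0,"z":-6,"spin":0,"gripper":1}
    - {"x":0,"y":1,"z":-8,"spin":0,"gripper":1}
    - {"x":0,"y":0,"z":-12,"spin":0,"gripper":1}

```text
time: 18.4
eef_pos: [0.418, -0.1733, 0.0934]
tcp_rot: [0.786, 0.619, -0.0, -0.001]
contact_force: [-0.3, -0.6, -0.1]
opening: -0.001
finger_force: 0.0
```

Call:
step_arm:
  commands:
    - {"x":0,"y":0,"z":-22,"spin":0,"gripper":1}
    - {"x":0,"y":0,"z":-22,"spin":0,"gripper":1}
    - {"x":0,"y":0,"z":-22,"spin":0,"gripper":1}
    - {"x":0,"y":0,"z":-22,"spin":0,"gripper":1}
    - {"x":0,"y":0,"z":-22,"spin":0,"gripper":1}
    - {"x":40,"y":0,"z":0,"spin":0,"gripper":1}
    - {"x":40,"y":0,"z":0,"spin":0,"gripper":1}
    - {"x":40,"y":0,"z":0,"spin":0,"gripper":1}
    - {"x":40,"y":0,"z":0,"spin":0,"gripper":1}
    - {"x":40,"y":0,"z":0,"spin":0,"gripper":1}

```text
time: 19.4
eef_pos: [0.4643, 0.0225, 0.2029]
tcp_rot: [0.786, 0.619, -0.001, -0.001]
contact_force: [1.0, -0.4, 0.3]
opening: 0.0
finger_force: 0.0
```

Call:
step_arm:
  commands:
    - {"x":30,"y":20,"z":0,"spin":0,"gripper":1}
    - {"x":25,"y":35,"z":0,"spin":0,"gripper":1}
    - {"x":0,"y":40,"z":0,"spin":0,"gripper":1}
    - {"x":0,"y":40,"z":0,"spin":0,"gripper":1}
    - {"x":0,"y":35,"z":0,"spin":0,"gripper":1}
    - {"x":0,"y":10,"z":0,"spin":0,"gripper":1}
    - {"x":0,"y":0,"z":0,"spin":0,"gripper":1}
    - {"x":0,"y":0,"z":0,"spin":0,"gripper":1}
    - {"x":0,"y":0,"z":0,"spin":0,"gripper":1}
    - {"x":0,"y":0,"z":0,"spin":0,"gripper":1}

```text
time: 20.4
eef_pos: [0.6522, 0.0324, 0.2036]
tcp_rot: [0.786, 0.619, -0.0, -0.0]
contact_force: [-0.8, -0.2, -0.7]
opening: -0.001
finger_force: 0.0
```

```bash
python3 - <<'E'
from h import *
pad=np.array([.592,-.217]);a=np.deg2rad(-13.6);X=np.array([np.cos(a),np.sin(a)]);Y=np.array([-X[1],X[0]])
s=get_state();d=np.array(s["eef_pos"])[:2]-pad;print(d@X,d@Y,s["eef_pos"])
for n in("top",):
    c=cam(n);save(c,"t4.png");W=cloud(c);d=W[...,:2]-pad;x,y,z=d@X,d@Y,W[...,2]
    for nm,m in(("tread",(abs(x+.175)<.03)&(abs(y)<.04)&(z<.08)&(z>.01)),("cross",(abs(x)<.07)&(abs(y)<.02)&(z>.15)&(z<.23)),("handleL",(abs(x)<.02)&(y>.15)&(y<.25)&(z>.118)&(z<.14)),("handleR",(abs(x)<.02)&(y>-.2)&(y<-.08)&(z>.118)&(z<.14))):
        if m.any(): print(n,nm,m.sum(),np.median(z[m]).round(4),x[m].mean().round(4),y[m].mean().round(4))
E
```

```text
-0.00015542365572957022 0.2565462476534418 [0.65217376 0.03238949 0.20356745]
top tread 439 0.0724 -0.174 0.0002
top cross 633 0.2066 -0.0013 0.0003
top handleL 25 0.1279 0.001 0.2037
top handleR 25 0.129 0.0013 -0.1047
```

Call:
step_arm:
  commands:
    - {"x":0,"y":0,"z":19,"spin":0,"gripper":1}
    - {"x":0,"y":0,"z":19,"spin":0,"gripper":1}
    - {"x":0,"y":0,"z":19,"spin":0,"gripper":1}
    - {"x":0,"y":0,"z":19,"spin":0,"gripper":1}
    - {"x":0,"y":0,"z":19,"spin":0,"gripper":1}
    - {"x":-5,"y":0,"z":0,"spin":0,"gripper":1}
    - {"x":-8,"y":0,"z":0,"spin":0,"gripper":1}
    - {"x":-7,"y":0,"z":0,"spin":0,"gripper":1}
    - {"x":-4,"y":0,"z":0,"spin":0,"gripper":1}
    - {"x":-2,"y":0,"z":0,"spin":0,"gripper":1}

```text
time: 21.45
eef_pos: [0.6476, 0.0059, 0.1097]
tcp_rot: [0.786, 0.618, 0.001, 0.001]
contact_force: [-0.6, -0.0, 0.7]
opening: 0.003
finger_force: 0.0
```

Call:
step_arm:
  commands:
    - {"x":-2,"y":0,"z":0,"spin":0,"gripper":1}
    - {"x":-2,"y":0,"z":0,"spin":0,"gripper":1}
    - {"x":-2,"y":0,"z":0,"spin":0,"gripper":1}
    - {"x":-2,"y":0,"z":0,"spin":0,"gripper":1}
    - {"x":-2,"y":0,"z":0,"spin":0,"gripper":1}
    - {"x":-2,"y":0,"z":0,"spin":0,"gripper":1}
    - {"x":-3,"y":0,"z":0,"spin":0,"gripper":1}
    - {"x":-3,"y":0,"z":0,"spin":0,"gripper":1}
    - {"x":-3,"y":0,"z":0,"spin":0,"gripper":1}
    - {"x":-3,"y":0,"z":0,"spin":0,"gripper":1}

```text
time: 22.45
eef_pos: [0.6415, -0.0168, 0.1084]
tcp_rot: [0.786, 0.619, 0.0, -0.0]
contact_force: [0.2, 3.4, -0.9]
opening: -0.001
finger_force: 2.1
```

Call:
step_arm:
  commands:
    - {"x":-3,"y":0,"z":0,"spin":0,"gripper":1}
    - {"x":-3,"y":0,"z":0,"spin":0,"gripper":1}
    - {"x":-3,"y":0,"z":0,"spin":0,"gripper":1}
    - {"x":-3,"y":0,"z":0,"spin":0,"gripper":1}
    - {"x":-3,"y":0,"z":0,"spin":0,"gripper":1}
    - {"x":-3,"y":0,"z":0,"spin":0,"gripper":1}
    - {"x":-3,"y":0,"z":0,"spin":0,"gripper":1}
    - {"x":-3,"y":0,"z":0,"spin":0,"gripper":1}
    - {"x":-3,"y":0,"z":0,"spin":0,"gripper":1}
    - {"x":-3,"y":0,"z":0,"spin":0,"gripper":1}

```text
time: 23.45
eef_pos: [0.6344, -0.046, 0.1083]
tcp_rot: [0.786, 0.619, -0.0, -0.0]
contact_force: [1.2, 4.6, 0.8]
opening: 0.003
finger_force: 2.2
```

Call:
step_arm:
  commands:
    - {"x":-3,"y":0,"z":0,"spin":0,"gripper":1}
    - {"x":-3,"y":0,"z":0,"spin":0,"gripper":1}
    - {"x":-3,"y":0,"z":0,"spin":0,"gripper":1}
    - {"x":-3,"y":0,"z":0,"spin":0,"gripper":1}
    - {"x":-3,"y":0,"z":0,"spin":0,"gripper":1}
    - {"x":-3,"y":0,"z":0,"spin":0,"gripper":1}
    - {"x":-3,"y":0,"z":0,"spin":0,"gripper":1}
    - {"x":-3,"y":0,"z":0,"spin":0,"gripper":1}
    - {"x":-2,"y":0,"z":0,"spin":0,"gripper":1}
    - {"x":-2,"y":0,"z":0,"spin":0,"gripper":1}

```text
time: 24.45
eef_pos: [0.6278, -0.0732, 0.1083]
tcp_rot: [0.786, 0.619, 0.0, -0.0]
contact_force: [1.1, 4.1, 0.8]
opening: 0.001
finger_force: 2.2
```

Call:
step_arm:
  commands:
    - {"x":-2,"y":0,"z":0,"spin":0,"gripper":1}
    - {"x":-2,"y":0,"z":0,"spin":0,"gripper":1}
    - {"x":-2,"y":0,"z":0,"spin":0,"gripper":1}
    - {"x":-2,"y":0,"z":0,"spin":0,"gripper":1}
    - {"x":-2,"y":0,"z":0,"spin":0,"gripper":1}
    - {"x":-2,"y":0,"z":0,"spin":0,"gripper":1}
    - {"x":-2,"y":0,"z":0,"spin":0,"gripper":1}
    - {"x":-2,"y":0,"z":0,"spin":0,"gripper":1}
    - {"x":-2,"y":0,"z":0,"spin":0,"gripper":1}
    - {"x":-1,"y":0,"z":0,"spin":0,"gripper":1}

```text
time: 25.45
eef_pos: [0.6234, -0.0917, 0.1084]
tcp_rot: [0.786, 0.619, -0.0, 0.0]
contact_force: [1.6, 4.7, 0.7]
opening: -0.0
finger_force: 2.3
```

Call:
step_arm:
  commands:
    - {"x":-1,"y":0,"z":0,"spin":0,"gripper":1}
    - {"x":-1,"y":0,"z":0,"spin":0,"gripper":1}
    - {"x":-1,"y":0,"z":0,"spin":0,"gripper":1}
    - {"x":-1,"y":0,"z":0,"spin":0,"gripper":1}
    - {"x":-1,"y":0,"z":0,"spin":0,"gripper":1}
    - {"x":-1,"y":0,"z":0,"spin":0,"gripper":1}
    - {"x":-1,"y":0,"z":0,"spin":0,"gripper":1}
    - {"x":0,"y":0,"z":0,"spin":0,"gripper":1}
    - {"x":0,"y":0,"z":0,"spin":0,"gripper":1}
    - {"x":0,"y":0,"z":0,"spin":0,"gripper":1}

```text
time: 26.45
eef_pos: [0.6227, -0.0952, 0.1084]
tcp_rot: [0.786, 0.618, 0.003, -0.001]
contact_force: [4.1, 13.6, 1.2]
opening: -0.004
finger_force: 6.6
```

Call:
step_arm:
  commands:
    - {"x":-1,"y":0,"z":0,"spin":0,"gripper":1}
    - {"x":-1,"y":0,"z":0,"spin":0,"gripper":1}
    - {"x":0,"y":0,"z":0,"spin":0,"gripper":1}
    - {"x":0,"y":0,"z":0,"spin":0,"gripper":1}
    - {"x":0,"y":0,"z":0,"spin":0,"gripper":1}
    - {"x":8,"y":0,"z":0,"spin":0,"gripper":1}
    - {"x":15,"y":0,"z":0,"spin":0,"gripper":1}
    - {"x":20,"y":0,"z":0,"spin":0,"gripper":1}
    - {"x":20,"y":0,"z":0,"spin":0,"gripper":1}
    - {"x":20,"y":0,"z":0,"spin":0,"gripper":1}

```text
time: 27.45
eef_pos: [0.6408, -0.0196, 0.1081]
tcp_rot: [0.786, 0.619, -0.001, 0.001]
contact_force: [-0.0, -0.3, 0.4]
opening: -0.004
finger_force: 0.0
```

Call:
step_arm:
  commands:
    - {"x":20,"y":0,"z":-30,"spin":0,"gripper":1}
    - {"x":20,"y":0,"z":-30,"spin":0,"gripper":1}
    - {"x":20,"y":0,"z":-30,"spin":0,"gripper":1}
    - {"x":20,"y":0,"z":-30,"spin":0,"gripper":1}
    - {"x":0,"y":0,"z":0,"spin":0,"gripper":1}
    - {"x":0,"y":0,"z":0,"spin":0,"gripper":1}
    - {"x":0,"y":0,"z":0,"spin":0,"gripper":1}
    - {"x":0,"y":0,"z":0,"spin":0,"gripper":1}
    - {"x":0,"y":0,"z":0,"spin":0,"gripper":1}
    - {"x":0,"y":0,"z":0,"spin":0,"gripper":1}

```text
time: 28.45
eef_pos: [0.6592, 0.0577, 0.2273]
tcp_rot: [0.786, 0.618, -0.001, -0.0]
contact_force: [1.2, -0.3, 0.4]
opening: 0.003
finger_force: 0.0
```

```bash
python3 - <<'E'
from h import *
pad=np.array([.592,-.217]);a=np.deg2rad(-13.6);X=np.array([np.cos(a),np.sin(a)]);Y=np.array([-X[1],X[0]])
s=get_state();print(s["time"],s["eef_pos"])
c=cam("top");W=cloud(c);d=W[...,:2]-pad;x,y,z=d@X,d@Y,W[...,2]
im=cv2.cvtColor(c["color"],cv2.COLOR_RGB2BGR)[90:280,270:460];cv2.imwrite("pics/t5.png",cv2.resize(im,(590,590),interpolation=cv2.INTER_CUBIC))
for nm,m in(("tread",(abs(x+.175)<.03)&(abs(y)<.04)&(z<.08)&(z>.01)),("handleL",(abs(x)<.02)&(y>.08)&(y<.15)&(z>.118)&(z<.14)),("handleR",(abs(x)<.02)&(y>-.25)&(y<-.15)&(z>.118)&(z<.14))):
    if m.any(): print(nm,m.sum(),np.median(z[m]).round(4),x[m].mean().round(4),y[m].mean().round(4))
E
```

```text
28.45 [0.65918932 0.05771504 0.22730661]
tread 442 0.0724 -0.174 0.0002
handleL 28 0.1275 0.001 0.1065
handleR 29 0.1271 0.0011 -0.203
```

View pics/t5.png

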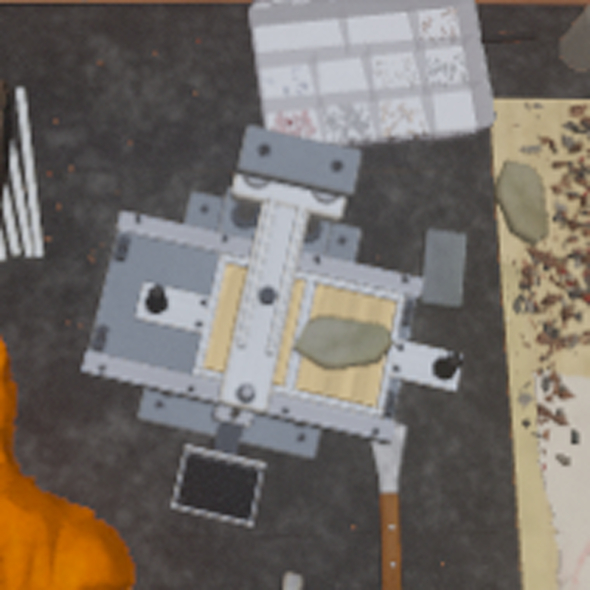

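The carrier is at its right stop and the pressed stone is in the open at (343,340), still centred on its board. The pedal is up, and the scraper and hone haven't moved.

```bash
python3 -c "
from plant import *
print(sign_off())"
```

```text
the job is handed in; nothing more can be done
None
```

The job is done and handed in at about 28.5 s: I slid the stone under the pad, held the pedal on its stop for about 3 s, let it come up, and slid the carrier to its other stop, where the pressed piece stands in the open.

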